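# Step a sign board under the spotting pointer

### The job

Take the wooden sign board out of the slot rack, lay it flat on the table and let go, then take it again and lay it on the stage's carrier, pushed home against the steel stops. Then slide the carrier (it has a black knob) so that the round fixing rests under the fixed pointer for half a second, and after it the square fixing, and leave it there. Do not touch the pointer or disturb the book, the tape roll and the glass jar.

Things in the scene. Friction and masses are not known exactly. Their poses are not given: they have to be found in the camera images.
- board: Dark wooden shelf-sign board 140 x 64 x 12 mm, 130 g, both faces alike, with two steel fixings flush through it, one round and one square. It starts upright on a long edge in the rack. Origin: centre of that long edge face; x along the 140 mm length, y across the 12 mm thickness, z along the 64 mm width (up at the start).
- board_mid (a point): Middle of the board (32 mm along board z from its origin, mid thickness); axes of the board.
- round_mark (a point): Centre of the round steel fixing, 16 mm across, mid thickness: 42 mm from the board's middle along -x and 16 mm along +z.
- square_mark (a point): Centre of the square steel fixing, 14 x 14 mm, mid thickness: 42 mm from the board's middle along +x and 16 mm along -z.
- rack: Fixed grey slot rack 150 x 70 mm: 6 mm base, two cheeks 130 mm long with tops 25 mm above the table and a 16 mm wide slot between them along its x. The board's lower edge stands on the base, 6 mm above the table, so its upper 45 mm stand clear. Origin: underside centre.
- stage: Fixed base of the x-y stage, dark steel plate 320 x 270 x 16 mm reaching 200 mm to -x and 120 mm to +x of its origin, which lies on the table straight below the pointer tip. x points away from the robot at yaw 0.
- pointer_tip (a point): Tip of the fixed steel pointer, 64 mm above the table, 8 mm above the top face of a board on the carrier. It hangs from a grey arm (24 mm wide, top 104 mm above the table) that comes from a grey post at stage x 85 to 115 mm. Fragile: not to be touched.
- saddle (a joint): x slide of the stage, -0.105 to 0.030 m, positive moves the carrier along stage +x (away from the robot); friction about 6 N. At saddle 0 and carrier 0 the nest is straight under the pointer.
- carrier (a joint): y slide of the carrier on the saddle, -0.060 to 0.060 m, positive along stage +y; friction about 6 N.
- nest (a point): On the top face of the grey carrier (44 mm above the table): the board's middle lies above this point when the board is home, its long side along nest y, either way round and either face up. Axes as the stage's. Two steel stops at the +x side and one at the +y end; the -x side and the -y end are open.
- side_stop (a point): Middle of the gap between the two side stops, on the carrier's face, 32 mm from the nest along +x, in line with their faces. The stops are steel, 8 mm high, 8 mm thick, 22 mm long, centred at y = -48 and +48 mm; the 74 mm gap between them leaves room for a finger.
- end_stop (a point): Foot of the end stop's face, 70 mm from the nest along +y: a steel stop 8 mm high, 8 mm thick and 44 mm long that faces -y.
- knob_top (a point): Centre of the top of the carrier's upright black knob, a cylinder 28 mm across and 42 mm tall (top 86 mm above the table), 98 mm from the nest along -x.
- book: Blue closed book 200 x 140 x 30 mm lying flat, bystander. Origin: underside centre.
- tape: Roll of clear tape 100 mm across, 48 mm tall, lying flat, bystander. Origin: underside centre.
- jar: Small lidded glass jar 50 mm across, 75 mm tall, bystander. Origin: underside centre.
- pointer: The fixed pointer with its arm and post as one piece; origin as the stage's.

How it is judged:
By the outcome, as a careful person would: the job done as asked, in the order asked, and still so for the second after the job is handed in, with the robot touching nothing.
It also fails if it takes over 72 s, if anything falls off the work surface, if the arm or the gripper's body presses on something with over 40 N, if the wrist force passes 120 N, or if a joint passes its speed limit or range.

### The arm

A 6-joint arm with a two-finger parallel gripper is mounted at the origin on the work surface. World frame = base frame: x ahead of the robot, y to its left, z up, the work surface at z = 0. Lengths are in mm, angles in rad, forces in N, time in s.
With the tool pointing down it reaches from about 350 to 975 mm from the base axis. Payload 7.1 kg.
Tool frame: the origin (TCP) lies at the very end of the fingers, on their centre line; the grasp point (between the pads) lies 19 mm behind it (ctrl.tcp_to_grasp is the distance from the TCP to the grasp point, in mm); z points along the fingers, x is the direction in which the jaws open and shut, and the axes are right-handed (so a half turn about z gives the same grasp; the last joint's range is limited). The gripper opens to 88 mm and grips with 3 to 60 N. Pads are 20 mm wide; open, the fingers measure 115 mm over their backs; the gripper's body (75 mm by 178 mm) begins 61 mm behind the grasp point.
Start: joints at [1.226, 0.423, 1.63, -0, 1.089, -0.019], TCP at [200.01, 592.116, 222.675] pointing down, gripper open.
Joint ranges: [-3, 3], [-0.9, 2.11], [0.09, 2.58], [-1.31, 4.45], [0.11, 2.69], [-2.54, 2.54]. Speed limits (rad/s): [2.39, 2.39, 3.01, 3.14, 3.14, 3.14].

### API

Orientations are given as a rotation vector (axis times angle).
In Python, from workcell import get_obs, viewer, ctrl, masks_of gives the robot as it stands. The module is installed in compiled form; this text tells all that it offers.
- The arm moves only by the shell command python3 -m inch 'ROWS'. ROWS is JSON, a list of rows, each an object of numbers: "tx", "ty", "tz": the shift along the tool's x, y, z in cm; "ax", "ay", "az": the turn, a rotation vector about the tool's x, y, z in degrees; "jaw": the opening, from 0 (shut) to 1 (fully open). In form: [{"tx": .., "ty": .., "tz": .., "ax": .., "ay": .., "az": .., "jaw": ..}, ...]. A call has 1 to 12 rows; each row shifts and turns the commanded pose from where the row before left it, along the tool's axes as they then stand; what a row does not reach is not made up. A row lasts 1/8 s, in which the tool goes at most 62.5 mm and 10.7 degrees, less where a joint would pass 70% of its speed; a pose out of reach is approached as far as the arm can. A call is refused whole if a number of a shift passes 6.25 or a number of a turn 10.7, either way. A call with a gripper value outside its range is refused whole. The fingers move at their own pace and stop on an object; the grip force is fixed at half the most. Time passes only in rows, so rows that do not move let the fingers close. It gives the time, the measured TCP pose, the force and the opening at its end, in the units of the state.
- get_obs(): the state, without advancing time (a new reading comes with each control period).
- viewer.get_image(name): name is "scene" or "top" or "wrist"; returns (picture, depth): 420x560x3 uint8, red, green, blue; 420x560 float32, mm along the optical axis (not along the pixel's ray), 0 where there is no reading.
- viewer.get_calibration(name): a dict with "fx", "fy", "cx", "cy" (pixels), "rvec" (rotation vector, rad) and "tvec" (3), from world to camera coordinates, as OpenCV has them. Camera axes: x right, y down, z forward; pixel columns grow to the right and rows downward; lengths in mm; the calibration is good to about 2 mm. A picture is of the moment at which its call begins: read the wrist's pose just before it. get_calibration takes no time and is no camera call; for the wrist camera it gives the pose at the moment of the call.
- ctrl.close_job(): hands the job in, once; it reports no verdict.
Trained networks look in the newest picture that a camera, given by its name, has taken for a name from the list of things; names that differ only in an ending like _2 or _b are one class to them, and where a whole thing is asked for, a point or a joint stands for the part that bears it (a point fixed in the world has none). Each returns a list of dicts, best first, with "score" (0 to 1); they miss things now and then, are a little off and sometimes report something else, mostly with a low value. They report only what shows in the picture. A call takes as long as a camera call.
- masks_of(camera, thing): "pixels" (420x560 bool, what is visible of it) and "location" ([column, row] in pixels, amid what is visible of it).
The state is a dict: "t": time; "qpos": joint angles; "qvel": joint speeds; "joint_torque": joint torques, N m; "ee_pos": TCP position; "orientation": TCP orientation; "ft_force": force on the tool from outside, world axes, zero at the start; "moment": the same for the moment, N m; "width": finger opening in mm.
Only numpy, scipy, OpenCV 4.12 (cv2) and the standard library are available. Lean on these libraries where they do the work, as an engineer would, in place of code of your own. Each camera call takes 0.05 s, during which the arm holds its last target. There are 200 camera calls.

## Working session

There is one attempt and no reset: what is moved stays moved. The work goes in short steps, Python scripts to look and compute and a shell command to move; the robot and the scene stay as the last step left them, time stands still between calls to the robot, and variables do not carry over. Pictures are saved under pics/ and viewed, about 8 in all and at most 12, crops included, and the job is handed in when it is done.

```bash
mkdir -p pics
cat > h.py <<'E'
import numpy as np, cv2
from workcell import get_obs, viewer, ctrl, masks_of
def save(cam,fn):
    im,d=viewer.get_image(cam); cv2.imwrite('pics/'+fn,im[:,:,::-1]); return im,d
def cloud(cam,d):
    c=viewer.get_calibration(cam); R=cv2.Rodrigues(np.array(c['rvec'],float))[0]; t=np.array(c['tvec'],float).ravel()
    v,u=np.mgrid[0:d.shape[0],0:d.shape[1]]
    P=np.stack([(u-c['cx'])/c['fx']*d,(v-c['cy'])/c['fy']*d,d],-1)
    return (P-t)@R
def rod(r): return cv2.Rodrigues(np.array(r,float))[0]
E
python3 - <<'E'
from h import *
np.set_printoptions(precision=1,suppress=True)
o=get_obs(); print(o['t'],o['ee_pos'],rod(o['orientation']),o['width'])
for cam in ['top','scene']:
    im,d=save(cam,cam+'0.png'); W=cloud(cam,d); np.save(cam+'0.npy',W)
    for n in ['board','rack','stage','nest','knob_top','pointer','book','tape','jar','round_mark','square_mark']:
        m=masks_of(cam,n)
        for e in m[:1]:
            p=W[e['pixels']&(d>0)]
            if len(p)==0: continue
            r=cv2.minAreaRect(p[:,:2].astype(np.float32))
            print(cam,n,round(e['score'],2),np.round(e['location']),len(p),'z',np.percentile(p[:,2],[5,50,95]),'rect',np.array(r[0]),np.array(r[1]),round(r[2],1))
E
```

```text
0.0 [199.8 591.6 221.9] [[ 0.3  0.9 -0. ]
 [ 0.9 -0.3 -0. ]
 [-0.  -0.  -1. ]] 87.65118842516377
top board 0.8 [361. 204.] 224 z [23.1 64.7 74.3] rect [ 605.  -266.8] [129.4  20.9] 16.2
top rack 0.59 [356. 207.] 613 z [-0.4  8.5 28.8] rect [ 611.  -263.1] [154.5  76.6] 15.3
top stage 0.97 [208. 210.] 7507 z [ 9.2 20.8 93.4] rect [571.5 244.8] [341.8 279.3] 0.1
top nest 0.87 [218. 228.] 1677 z [36.5 43.7 55.2] rect [487.7 214.6] [174.9 160. ] 0.2
top knob_top 0.86 [214. 231.] 1782 z [32.7 43.5 54.7] rect [489.6 217.7] [166.  178.2] 89.7
top pointer 0.8 [207. 172.] 440 z [ 43.3 102.  110. ] rect [676. 233.] [130.6  62.6] 14.1
top book 0.61 [430. 249.] 2591 z [21.3 29.6 36.9] rect [ 463.7 -507.4] [207.6 154.4] 0.7
top tape 0.78 [134. 258.] 539 z [ 1.  42.9 53.1] rect [401.1 519.9] [ 99.2 100. ] 74.6
top jar 0.71 [287. 160.] 195 z [33.1 71.4 80.1] rect [747.7  -8.7] [45.3 45.6] 27.2
top round_mark 0.7 [360. 204.] 244 z [25.1 65.  74.1] rect [ 609.2 -268. ] [136.6  25. ] 15.9
top square_mark 0.87 [358. 200.] 296 z [19.5 63.8 74. ] rect [ 612.4 -265.1] [144.2  28.1] 16.7
scene board 0.76 [
[... 295 characters left out ...]
 43.5 69.2] rect [456.7 228. ] [169.1 252.4] 81.5
scene knob_top 0.81 [297. 176.] 1193 z [33.9 43.3 62.4] rect [468.5 229.7] [207.4 191.7] 1.2
scene pointer 0.67 [356. 180.] 617 z [ 25.4  94.5 105.2] rect [685.3 307.5] [180.2 123.9] 78.7
scene book 0.95 [127. 326.] 4732 z [ 5.5 29.1 31.8] rect [ 446.4 -495.6] [229.  155.1] 1.6
scene tape 0.93 [323. 134.] 436 z [ 5.6 31.1 49. ] rect [405.5 523. ] [ 90.4 101.4] 18.3
scene jar 0.72 [329. 246.] 423 z [ 9.5 52.2 76. ] rect [732.7  20.2] [ 49.  118.2] 32.3
scene round_mark 0.81 [236. 284.] 711 z [23.4 52.9 70.5] rect [ 600.9 -256.9] [146.8  66.9] 31.5
scene square_mark 0.72 [232. 285.] 729 z [22.6 52.4 70.5] rect [ 609.9 -262.1] [140.3  17.4] 14.9
```

View pics/top0.png

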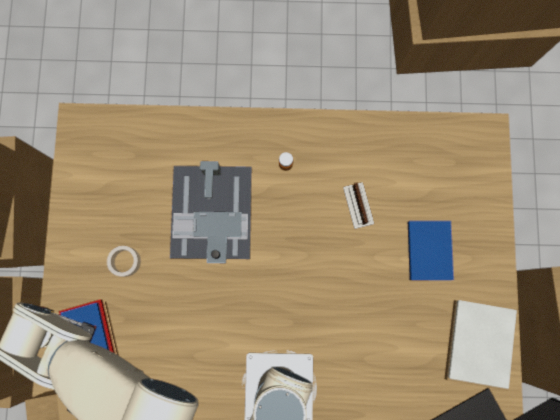

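View pics/scene0.png

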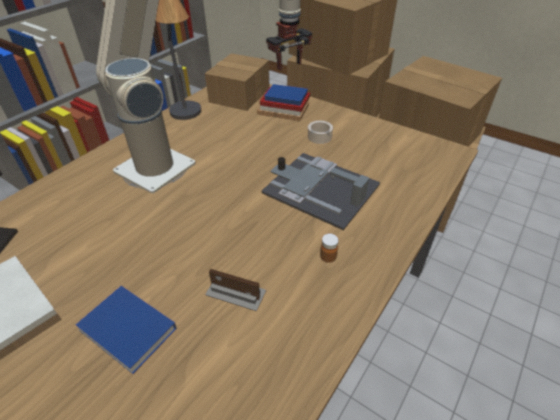

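```bash
cat >> h.py <<'E'
import json
from scipy.spatial.transform import Rotation as Rot
def plan(pos,yaw,tilt=0,N=None,start=None):
    """rows to take TCP to pos with tool x heading yaw deg; tilt = deg about tool y after that"""
    o=get_obs() if start is None else start
    p=np.array(o['ee_pos'],float); R=Rot.from_rotvec(o['orientation'])
    T=Rot.from_matrix(np.array([[np.cos(np.radians(yaw)),np.sin(np.radians(yaw)),0],[np.sin(np.radians(yaw)),-np.cos(np.radians(yaw)),0],[0,0,-1]]).T)*Rot.from_rotvec([0,np.radians(tilt),0])
    w=(R.inv()*T).as_rotvec(degrees=True); dp=np.array(pos)-p
    n=N or int(np.ceil(max(np.linalg.norm(dp)/58,np.linalg.norm(w)/10.2,1)))
    rows=[]
    for i in range(n):
        Ri=R*Rot.from_rotvec(w*i/n,degrees=True); t=Ri.inv().apply(dp/n)/10
        rows.append(dict(zip(['tx','ty','tz','ax','ay','az'],[round(float(a),2) for a in [*t,*(w/n)]])))
    print('from',p.round(1),'yaw',np.degrees(np.arctan2(*R.as_matrix()[1::-1,0])).round(1),'n',n)
    for i in range(0,n,12): print(json.dumps([{k:v for k,v in r.items() if v} for r in rows[i:i+12]]))
E
python3 -c "
from h import *
plan([607,-265,240],-74.5,N=18)"
```

```text
from [200.  592.1 222.7] yaw 71.3 n 18
[{"tx": -3.79, "ty": 3.67, "tz": -0.1, "az": 8.1}, {"tx": -3.23, "ty": 4.16, "tz": -0.1, "az": 8.1}, {"tx": -2.61, "ty": 4.58, "tz": -0.1, "az": 8.1}, {"tx": -1.94, "ty": 4.9, "tz": -0.1, "az": 8.1}, {"tx": -1.23, "ty": 5.13, "tz": -0.1, "az": 8.1}, {"tx": -0.5, "ty": 5.25, "tz": -0.1, "az": 8.1}, {"tx": 0.25, "ty": 5.27, "tz": -0.1, "az": 8.1}, {"tx": 0.99, "ty": 5.18, "tz": -0.1, "az": 8.1}, {"tx": 1.71, "ty": 4.99, "tz": -0.1, "az": 8.1}, {"tx": 2.39, "ty": 4.7, "tz": -0.1, "az": 8.1}, {"tx": 3.03, "ty": 4.31, "tz": -0.1, "az": 8.1}, {"tx": 3.61, "ty": 3.84, "tz": -0.1, "az": 8.1}]
[{"tx": 4.11, "ty": 3.3, "tz": -0.1, "az": 8.1}, {"tx": 4.54, "ty": 2.68, "tz": -0.1, "az": 8.1}, {"tx": 4.87, "ty": 2.02, "tz": -0.1, "az": 8.1}, {"tx": 5.11, "ty": 1.31, "tz": -0.1, "az": 8.1}, {"tx": 5.24, "ty": 0.58, "tz": -0.1, "az": 8.1}, {"tx": 5.27, "ty": -0.17, "tz": -0.1, "az": 8.1}]
```

```bash
python3 -m inch '[{"tx":-3.8,"ty":3.7,"tz":-0.1,"az":8.1},{"tx":-3.2,"ty":4.2,"tz":-0.1,"az":8.1},{"tx":-2.6,"ty":4.6,"tz":-0.1,"az":8.1},{"tx":-1.9,"ty":4.9,"tz":-0.1,"az":8.1},{"tx":-1.2,"ty":5.1,"tz":-0.1,"az":8.1},{"tx":-0.5,"ty":5.2,"tz":-0.1,"az":8.1},{"tx":0.3,"ty":5.3,"tz":-0.1,"az":8.1},{"tx":1.0,"ty":5.2,"tz":-0.1,"az":8.1},{"tx":1.7,"ty":5.0,"tz":-0.1,"az":8.1},{"tx":2.4,"ty":4.7,"tz":-0.1,"az":8.1},{"tx":3.0,"ty":4.3,"tz":-0.1,"az":8.1},{"tx":3.6,"ty":3.8,"tz":-0.1,"az":8.1}]'
python3 -m inch '[{"tx":4.1,"ty":3.3,"tz":-0.1,"az":8.1},{"tx":4.5,"ty":2.7,"tz":-0.1,"az":8.1},{"tx":4.9,"ty":2.0,"tz":-0.1,"az":8.1},{"tx":5.1,"ty":1.3,"tz":-0.1,"az":8.1},{"tx":5.2,"ty":0.6,"tz":-0.1,"az":8.1},{"tx":5.3,"ty":-0.2,"tz":-0.1,"az":8.1},{}]'
python3 - <<'E'
from h import *
np.set_printoptions(precision=1,suppress=True)
o=get_obs(); print(o['t'],o['ee_pos'],o['qpos'])
im,d=save('wrist','w1.png'); W=cloud('wrist',d)
for n in ['board','rack','round_mark','square_mark']:
    for e in masks_of('wrist',n)[:1]:
        p=W[e['pixels']&(d>0)]
        if n=='board': p=p[p[:,2]>60]
        r=cv2.minAreaRect(p[:,:2].astype(np.float32)); print(n,round(e['score'],2),e['location'],np.percentile(p[:,2],[5,50,95]),r,p.mean(0))
E
```

```text
1.2 [200.  592.1 222.7] [ 1.2  0.4  1.6  0.   1.1 -0. ]
round_mark 0.44 [176.9, 396.4] [ 7.4 16.7 29.6] ((327.9991149902344, 429.998046875), (116.80650329589844, 424.79425048828125), 59.70490264892578) [456.8 347.9  19.7]$[0]: bad value
$[0]: bad value
```

View pics/w1.png

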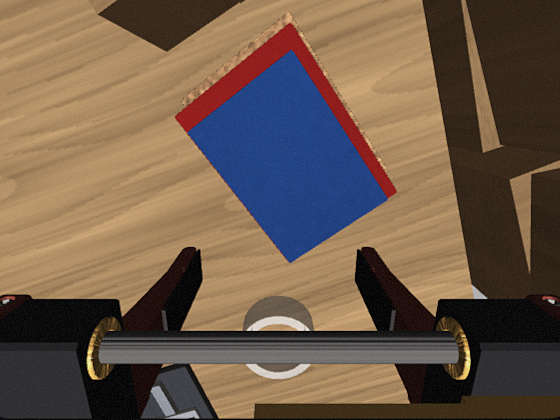

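The rows were refused, probably because every key must be given. The picture only shows the start view: side books, with the tape behind the fingers at (278,345). I'll send full rows.

```bash
sed -i "s/json.dumps(\[{k:v for k,v in r.items() if v} for r in rows\[i:i+12\]\])/json.dumps([dict(r,jaw=1) for r in rows[i:i+12]])/" h.py
python3 -m inch '[{"tx":-3.8,"ty":3.7,"tz":-0.1,"ax":0,"ay":0,"az":8.1,"jaw":1},{"tx":-3.2,"ty":4.2,"tz":-0.1,"ax":0,"ay":0,"az":8.1,"jaw":1},{"tx":-2.6,"ty":4.6,"tz":-0.1,"ax":0,"ay":0,"az":8.1,"jaw":1},{"tx":-1.9,"ty":4.9,"tz":-0.1,"ax":0,"ay":0,"az":8.1,"jaw":1},{"tx":-1.2,"ty":5.1,"tz":-0.1,"ax":0,"ay":0,"az":8.1,"jaw":1},{"tx":-0.5,"ty":5.2,"tz":-0.1,"ax":0,"ay":0,"az":8.1,"jaw":1},{"tx":0.3,"ty":5.3,"tz":-0.1,"ax":0,"ay":0,"az":8.1,"jaw":1},{"tx":1.0,"ty":5.2,"tz":-0.1,"ax":0,"ay":0,"az":8.1,"jaw":1},{"tx":1.7,"ty":5.0,"tz":-0.1,"ax":0,"ay":0,"az":8.1,"jaw":1},{"tx":2.4,"ty":4.7,"tz":-0.1,"ax":0,"ay":0,"az":8.1,"jaw":1},{"tx":3.0,"ty":4.3,"tz":-0.1,"ax":0,"ay":0,"az":8.1,"jaw":1},{"tx":3.6,"ty":3.8,"tz":-0.1,"ax":0,"ay":0,"az":8.1,"jaw":1}]' && python3 -m inch '[{"tx":4.1,"ty":3.3,"tz":-0.1,"ax":0,"ay":0,"az":8.1,"jaw":1},{"tx":4.5,"ty":2.7,"tz":-0.1,"ax":0,"ay":0,"az":8.1,"jaw":1},{"tx":4.9,"ty":2.0,"tz":-0.1,"ax":0,"ay":0,"az":8.1,"jaw":1},{"tx":5.1,"ty":1.3,"tz":-0.1,"ax":0,"ay":0,"az":8.1,"jaw":1},{"tx":5.2,"ty":0.6,"tz":-0.1,"ax":0,"ay":0,"az":8.1,"jaw":1},{"tx":5.3,"ty":-0.2,"tz":-0.1,"ax":0,"ay":0,"az":8.1,"jaw":1},{"tx":0,"ty":0,"tz":0,"ax":0,"ay":0,"az":0,"jaw":1}]'
python3 - <<'E'
from h import *
np.set_printoptions(precision=2,suppress=True)
o=get_obs(); print(o['t'],o['ee_pos'],o['qpos'])
im,d=save('wrist','w2.png'); W=cloud('wrist',d); np.save('w2.npy',W)
for n in ['board','rack','round_mark','square_mark']:
    for e in masks_of('wrist',n)[:1]:
        p=W[e['pixels']&(d>0)]
        if n=='board': p=p[p[:,2]>60]
        if len(p)<5: continue
        r=cv2.minAreaRect(p[:,:2].astype(np.float32)); print(n,round(e['score'],2),e['location'],np.percentile(p[:,2],[5,50,95]),r,p.mean(0))
E
```

```text
t: 2.95
ee_pos: [473.9, 20.2, 235.0]
orientation: [-3.06, 0.711, -0.001]
ft_force: [0.3, 1.1, 0.3]
width: 87.9
t: 3.82
ee_pos: [609.9, -266.6, 240.3]
orientation: [2.498, -1.906, 0.002]
ft_force: [1.0, -0.6, -0.8]
width: 87.7
3.825 [ 609.88 -266.62  240.33] [-0.43  0.46  1.52 -0.    1.16  0.87]
board 0.84 [274.2, 184.4] [68.05 69.44 70.67] ((607.1832885742188, -258.91925048828125), (139.50755310058594, 11.838964462280273), 15.419510841369629) [ 611.93 -257.91   69.4 ]
rack 0.83 [277.1, 173.9] [ 4.33  6.39 25.45] ((607.6987915039062, -258.495361328125), (149.5079345703125, 72.56192779541016), 15.306648254394531) [ 615.01 -256.87   13.73]
round_mark 0.79 [271.2, 182.9] [66.99 69.41 70.66] ((607.1301879882812, -258.31378173828125), (139.68246459960938, 15.272960662841797), 16.069921493530273) [ 612.92 -257.59   67.02]
square_mark 0.82 [274.1, 183.2] [67.84 69.42 70.67] ((607.6609497070312, -257.99554443359375), (138.48193359375, 14.782727241516113), 16.018415451049805) [ 613.01 -257.65   68.64]
```

View pics/w2.png

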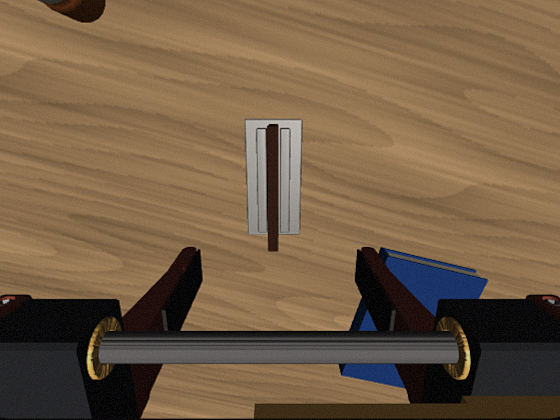

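Picture 4 shows the rack and the upright board along the tool's y axis, its top edge from (273,124) to (273,250). The fit is 139.5 × 11.8 mm at (607.2, −258.9), height 69.4, yaw 15.4°, which agrees with the given sizes.

```bash
python3 -c "
from h import *
plan([607.2,-258.9,42],-74.6,N=6)"
```

```text
from [ 608.4 -262.2  240.7] yaw -74.4 n 6
[{"tx": -0.06, "ty": 0.0, "tz": 3.31, "ax": 0.0, "ay": 0.01, "az": 0.04, "jaw": 1}, {"tx": -0.06, "ty": 0.0, "tz": 3.31, "ax": 0.0, "ay": 0.01, "az": 0.04, "jaw": 1}, {"tx": -0.06, "ty": 0.0, "tz": 3.31, "ax": 0.0, "ay": 0.01, "az": 0.04, "jaw": 1}, {"tx": -0.06, "ty": 0.0, "tz": 3.31, "ax": 0.0, "ay": 0.01, "az": 0.04, "jaw": 1}, {"tx": -0.06, "ty": 0.01, "tz": 3.31, "ax": 0.0, "ay": 0.01, "az": 0.04, "jaw": 1}, {"tx": -0.06, "ty": 0.01, "tz": 3.31, "ax": 0.0, "ay": 0.01, "az": 0.04, "jaw": 1}]
```

```bash
cat >> h.py <<'E'
def look(cam,fn):
    c=viewer.get_calibration(cam); im,d=save(cam,fn)
    R=cv2.Rodrigues(np.array(c['rvec'],float))[0]; t=np.array(c['tvec'],float).ravel()
    v,u=np.mgrid[0:d.shape[0],0:d.shape[1]]
    P=np.stack([(u-c['cx'])/c['fx']*d,(v-c['cy'])/c['fy']*d,d],-1)
    return im,d,(P-t)@R
def rect(cam,n,d,W,lo,hi):
    for e in masks_of(cam,n)[:1]:
        p=W[e['pixels']&(d>0)]; p=p[(p[:,2]>lo)&(p[:,2]<hi)]
        if len(p)>5:
            r=cv2.minAreaRect(p[:,:2].astype(np.float32)); print(n,round(e['score'],2),np.round(e['location']),'rect',np.round(r[0],1),np.round(r[1],1),round(r[2],1),'mean',p.mean(0).round(1)); return p
E
python3 - <<'E'
from h import *
im,d,W=look('wrist','w3.png'); rect('wrist','board',d,W,60,80); print(get_obs()['ee_pos'])
plan([607.2,-258.9,42],-74.6,N=6)
E
```

```text
board 0.76 [278. 184.] rect [ 608.9 -261.2] [139.1  11.7] 15.3 mean [ 613.1 -259.8   69.7]
[ 608.70693195 -262.30096943  240.93252822]
from [ 608.7 -262.3  240.9] yaw -74.4 n 6
[{"tx": -0.06, "ty": 0.01, "tz": 3.32, "ax": 0.0, "ay": 0.0, "az": 0.04, "jaw": 1}, {"tx": -0.06, "ty": 0.01, "tz": 3.32, "ax": 0.0, "ay": 0.0, "az": 0.04, "jaw": 1}, {"tx": -0.06, "ty": 0.01, "tz": 3.32, "ax": 0.0, "ay": 0.0, "az": 0.04, "jaw": 1}, {"tx": -0.06, "ty": 0.01, "tz": 3.32, "ax": 0.0, "ay": 0.0, "az": 0.04, "jaw": 1}, {"tx": -0.06, "ty": 0.01, "tz": 3.32, "ax": 0.0, "ay": 0.0, "az": 0.04, "jaw": 1}, {"tx": -0.06, "ty": 0.01, "tz": 3.32, "ax": 0.0, "ay": 0.0, "az": 0.04, "jaw": 1}]
```

```bash
python3 -m inch '[{"tx":-0.1,"ty":0,"tz":5,"ax":0,"ay":0,"az":0.2,"jaw":1},{"tx":0,"ty":0,"tz":5,"ax":0,"ay":0,"az":0,"jaw":0.6},{"tx":0,"ty":0,"tz":5,"ax":0,"ay":0,"az":0,"jaw":0.6},{"tx":0,"ty":0,"tz":3,"ax":0,"ay":0,"az":0,"jaw":0.6},{"tx":0,"ty":0,"tz":1.9,"ax":0,"ay":0,"az":0,"jaw":0.6},{"tx":0,"ty":0,"tz":0,"ax":0,"ay":0,"az":0,"jaw":0.6},{"tx":0,"ty":0,"tz":0,"ax":0,"ay":0,"az":0,"jaw":0},{"tx":0,"ty":0,"tz":0,"ax":0,"ay":0,"az":0,"jaw":0},{"tx":0,"ty":0,"tz":0,"ax":0,"ay":0,"az":0,"jaw":0},{"tx":0,"ty":0,"tz":0,"ax":0,"ay":0,"az":0,"jaw":0},{"tx":0,"ty":0,"tz":0,"ax":0,"ay":0,"az":0,"jaw":0}]'
```

```text
t: 5.55
ee_pos: [608.8, -262.5, 42.0]
orientation: [-2.498, 1.905, -0.001]
ft_force: [-0.5, 0.4, 3.0]
width: 12.0
```

```bash
python3 -m inch '[{"tx":0,"ty":0,"tz":-5,"ax":0,"ay":0,"az":0,"jaw":0},{"tx":0,"ty":0,"tz":-6,"ax":0,"ay":0,"az":0,"jaw":0},{"tx":0,"ty":0,"tz":0,"ax":0,"ay":0,"az":0,"jaw":0}]'; python3 -c "
from h import *
plan([520,-110,150],0,tilt=-50)"
```

```text
t: 5.92
ee_pos: [611.8, -263.9, 156.9]
orientation: [-2.496, 1.904, -0.014]
ft_force: [0.0, -0.5, -1.2]
width: 12.1
from [ 611.8 -263.9  156.9] yaw -74.7 n 9
[{"tx": -1.92, "ty": 0.53, "tz": 0.06, "ax": -3.62, "ay": -4.79, "az": -7.73, "jaw": 1}, {"tx": -1.96, "ty": 0.26, "tz": 0.25, "ax": -3.62, "ay": -4.79, "az": -7.73, "jaw": 1}, {"tx": -1.95, "ty": -0.03, "tz": 0.42, "ax": -3.62, "ay": -4.79, "az": -7.73, "jaw": 1}, {"tx": -1.88, "ty": -0.32, "tz": 0.57, "ax": -3.62, "ay": -4.79, "az": -7.73, "jaw": 1}, {"tx": -1.77, "ty": -0.6, "tz": 0.69, "ax": -3.62, "ay": -4.79, "az": -7.73, "jaw": 1}, {"tx": -1.61, "ty": -0.88, "tz": 0.79, "ax": -3.62, "ay": -4.79, "az": -7.73, "jaw": 1}, {"tx": -1.4, "ty": -1.13, "tz": 0.85, "ax": -3.62, "ay": -4.79, "az": -7.73, "jaw": 1}, {"tx": -1.16, "ty": -1.36, "tz": 0.88, "ax": -3.62, "ay": -4.79, "az": -7.73, "jaw": 1}, {"tx": -0.89, "ty": -1.56, "tz": 0.87, "ax": -3.62, "ay": -4.79, "az": -7.73, "jaw": 1}]
```

```bash
python3 -m inch '[{"tx":-1.9,"ty":0.5,"tz":0.1,"ax":-3.62,"ay":-4.79,"az":-7.73,"jaw":0},{"tx":-2,"ty":0.3,"tz":0.25,"ax":-3.62,"ay":-4.79,"az":-7.73,"jaw":0},{"tx":-1.95,"ty":0,"tz":0.4,"ax":-3.62,"ay":-4.79,"az":-7.73,"jaw":0},{"tx":-1.9,"ty":-0.3,"tz":0.6,"ax":-3.62,"ay":-4.79,"az":-7.73,"jaw":0},{"tx":-1.8,"ty":-0.6,"tz":0.7,"ax":-3.62,"ay":-4.79,"az":-7.73,"jaw":0},{"tx":-1.6,"ty":-0.9,"tz":0.8,"ax":-3.62,"ay":-4.79,"az":-7.73,"jaw":0},{"tx":-1.4,"ty":-1.1,"tz":0.85,"ax":-3.62,"ay":-4.79,"az":-7.73,"jaw":0},{"tx":-1.2,"ty":-1.4,"tz":0.9,"ax":-3.62,"ay":-4.79,"az":-7.73,"jaw":0},{"tx":-0.9,"ty":-1.6,"tz":0.9,"ax":-3.62,"ay":-4.79,"az":-7.73,"jaw":0},{"tx":0,"ty":0,"tz":0,"ax":0,"ay":0,"az":0,"jaw":0},{"tx":0,"ty":0,"tz":0,"ax":0,"ay":0,"az":0,"jaw":0}]'; python3 -c "
from h import *
o=get_obs(); print(rod(o['orientation']).round(3),o['qpos'])
plan([520,-110,80],0,tilt=-50,N=3)
look('scene','s2.png')"
```

```text
t: 7.3
ee_pos: [515.3, -107.9, 145.0]
orientation: [-2.839, 0.001, 1.338]
ft_force: [0.4, -0.3, -1.5]
width: 11.9
[[ 0.637 -0.002 -0.771]
 [ 0.001 -1.     0.003]
 [-0.771 -0.003 -0.637]] [-0.15908198  0.83273316  1.37060972 -0.12259062  1.81121534 -0.131873  ]
from [ 515.3 -107.9  145. ] yaw 0.1 n 3
[{"tx": 1.77, "ty": 0.08, "tz": 1.26, "ax": -0.07, "ay": 0.15, "az": 0.01, "jaw": 1}, {"tx": 1.77, "ty": 0.07, "tz": 1.26, "ax": -0.07, "ay": 0.15, "az": 0.01, "jaw": 1}, {"tx": 1.76, "ty": 0.07, "tz": 1.27, "ax": -0.07, "ay": 0.15, "az": 0.01, "jaw": 1}]
```

View pics/s2.png

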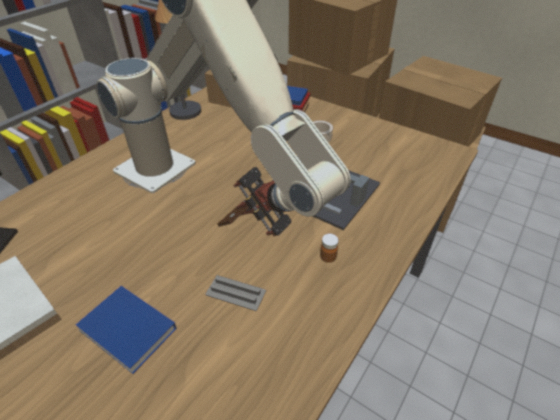

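Picture 5: the board is held tilted between the fingers, centre around (245,210), and the rack at (236,292) is empty. Nothing else has moved. Now I lower the board.

```bash
python3 -m inch '[{"tx":2.9,"ty":0,"tz":2.4,"ax":0,"ay":0,"az":0,"jaw":0},{"tx":2.9,"ty":0,"tz":2.4,"ax":0,"ay":0,"az":0,"jaw":0},{"tx":1.9,"ty":0,"tz":1.6,"ax":0,"ay":0,"az":0,"jaw":0},{"tx":0.8,"ty":0,"tz":0.7,"ax":0,"ay":0,"az":0,"jaw":0},{"tx":0,"ty":0,"tz":0,"ax":0,"ay":0,"az":0,"jaw":0},{"tx":0,"ty":0,"tz":0,"ax":0,"ay":0,"az":0,"jaw":0}]'
```

```text
t: 8.1
ee_pos: [515.4, -107.2, 35.9]
orientation: [-2.84, -0.002, 1.336]
ft_force: [0.3, -0.3, -1.0]
width: 11.7
```

```bash
python3 -m inch '[{"tx":0.4,"ty":0,"tz":0.3,"ax":0,"ay":0,"az":0,"jaw":0},{"tx":0.2,"ty":0,"tz":0.18,"ax":0,"ay":0,"az":0,"jaw":0},{"tx":0,"ty":0,"tz":0,"ax":0,"ay":0,"az":0,"jaw":0},{"tx":0,"ty":0,"tz":0,"ax":0,"ay":0,"az":0,"jaw":0}]'
```

```text
t: 8.6
ee_pos: [514.9, -107.0, 27.5]
orientation: [-2.838, -0.002, 1.338]
ft_force: [0.5, 1.1, 1.9]
width: 11.5
```

```bash
python3 -m inch '[{"tx":0,"ty":0,"tz":0,"ax":0,"ay":0,"az":0,"jaw":0.2},{"tx":0,"ty":0,"tz":0,"ax":0,"ay":0,"az":0,"jaw":0.27},{"tx":0,"ty":0,"tz":0,"ax":0,"ay":0,"az":0,"jaw":0.33},{"tx":0,"ty":0,"tz":0,"ax":0,"ay":0,"az":0,"jaw":0.39},{"tx":0,"ty":0,"tz":0,"ax":0,"ay":0,"az":0,"jaw":0.39}]' && python3 -m inch '[{"tx":0.7,"ty":0,"tz":-0.8,"ax":0,"ay":0,"az":0,"jaw":0.39},{"tx":0.7,"ty":0,"tz":-0.85,"ax":0,"ay":0,"az":0,"jaw":0.39},{"tx":0.7,"ty":0,"tz":-0.85,"ax":0,"ay":0,"az":0,"jaw":0.39},{"tx":0.7,"ty":0,"tz":-0.85,"ax":0,"ay":0,"az":0,"jaw":0.39},{"tx":0.7,"ty":0,"tz":-0.85,"ax":0,"ay":0,"az":0,"jaw":0.39},{"tx":0.7,"ty":0,"tz":-0.85,"ax":0,"ay":0,"az":0,"jaw":0.39},{"tx":0.7,"ty":0,"tz":-0.85,"ax":0,"ay":0,"az":0,"jaw":0.39},{"tx":0,"ty":0,"tz":0,"ax":0,"ay":0,"az":0,"jaw":0.39}]'
python3 - <<'E'
from h import *
im,d,W=look('scene','s3.png'); rect('scene','board',d,W,-5,60)
cv2.imwrite('pics/s3c.png',cv2.resize(im[150:330,150:390,::-1],None,fx=3,fy=3))
E
```

```text
t: 9.22
ee_pos: [514.7, -107.0, 27.2]
orientation: [-2.838, -0.002, 1.338]
ft_force: [-0.1, -0.0, -0.7]
width: 34.3
t: 10.22
ee_pos: [592.2, -107.1, 26.8]
orientation: [-2.839, -0.002, 1.337]
ft_force: [-0.6, 0.6, -0.7]
width: 34.5
board 0.84 [245. 241.] rect [ 524.8 -108. ] [ 66.9 141.7] 0.2 mean [ 526.  -114.2   11. ]
```

View pics/s3c.png

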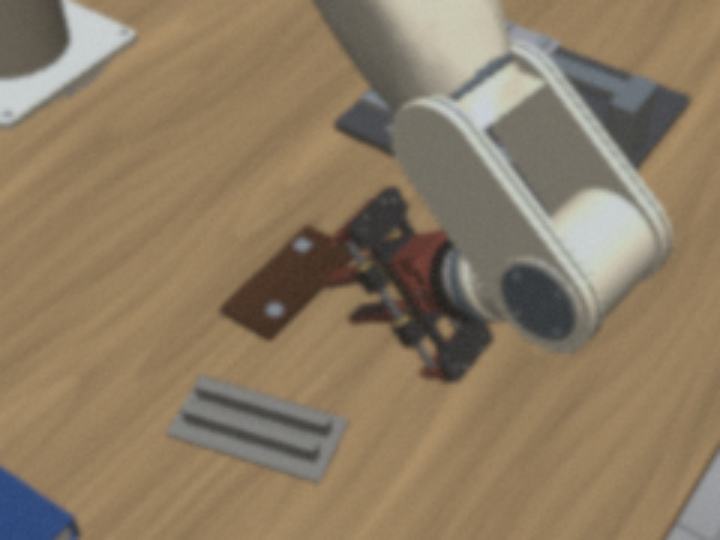

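Picture 6: the board lies flat and free on the table, fixings at crop (302,245) and (275,310). The rect is 66.9 × 141.7 mm at (525,−108), top about 11 mm, so it fits. Now I go above it.

```bash
python3 -m inch '[{"tx":-1.5,"ty":0,"tz":-4,"ax":0,"ay":0,"az":0,"jaw":0.6},{"tx":-3,"ty":0,"tz":-4,"ax":0,"ay":0,"az":0,"jaw":1}]'; python3 -c "
from h import *
plan([505,-108,190],0,N=5)"
```

```text
t: 10.58
ee_pos: [623.9, -107.3, 112.4]
orientation: [-2.835, -0.002, 1.343]
ft_force: [0.5, -0.2, 0.3]
width: 50.9
from [ 623.9 -107.3  112.4] yaw 0.3 n 5
[{"tx": -2.71, "ty": 0.01, "tz": 0.86, "ax": -0.05, "ay": 10.14, "az": 0.02, "jaw": 1}, {"tx": -2.82, "ty": 0.01, "tz": 0.37, "ax": -0.05, "ay": 10.14, "az": 0.02, "jaw": 1}, {"tx": -2.84, "ty": 0.01, "tz": -0.14, "ax": -0.05, "ay": 10.14, "az": 0.02, "jaw": 1}, {"tx": -2.77, "ty": 0.01, "tz": -0.63, "ax": -0.05, "ay": 10.14, "az": 0.02, "jaw": 1}, {"tx": -2.61, "ty": 0.01, "tz": -1.11, "ax": -0.05, "ay": 10.14, "az": 0.02, "jaw": 1}]
```

```bash
python3 -m inch '[{"tx":-2.4,"ty":0,"tz":0.9,"ax":0,"ay":10,"az":0,"jaw":1},{"tx":-2.4,"ty":0,"tz":0.4,"ax":0,"ay":10,"az":0,"jaw":1},{"tx":-2.5,"ty":0,"tz":-0.2,"ax":0,"ay":10,"az":0,"jaw":1},{"tx":-2.5,"ty":0,"tz":-0.7,"ax":0,"ay":10,"az":0,"jaw":1},{"tx":-2.4,"ty":0,"tz":-1.1,"ax":0,"ay":10,"az":0,"jaw":1},{"tx":0,"ty":0,"tz":0,"ax":0,"ay":0,"az":0,"jaw":1},{"tx":0,"ty":0,"tz":0,"ax":0,"ay":0,"az":0,"jaw":1},{"tx":0,"ty":0,"tz":0,"ax":0,"ay":0,"az":0,"jaw":1}]'
python3 - <<'E'
from h import *
im,d,W=look('wrist','w4.png'); p=rect('wrist','board',d,W,4,25); 
o=get_obs(); print(o['ee_pos'],rod(o['orientation']).round(3))
for n in ['round_mark','square_mark']:
    for e in masks_of('wrist',n)[:1]: print(n,e['location'],e['pixels'].sum())
# steel pixels: bright low-saturation inside board
m=(W[:,:,2]>6)&(W[:,:,2]<20)&(np.abs(W[:,:,0]-525)<45)&(np.abs(W[:,:,1]+108)<80)&(im.min(2)>100)
n,l,s,c=cv2.connectedComponentsWithStats(m.astype(np.uint8))
for i in range(1,n):
    if s[i,4]>30: q=W[l==i]; r=cv2.minAreaRect(q[:,:2].astype(np.float32)); print(s[i],c[i],q.mean(0).round(1),np.round(r[1],1))
plan([525,-108,4],0,N=4)
E
```

```text
t: 11.58
ee_pos: [520.0, -107.8, 182.6]
orientation: [-3.138, 0.0, 0.013]
ft_force: [0.9, 0.5, -0.7]
width: 87.5
board 0.59 [282. 185.] rect [ 523.4 -108. ] [139.8  64. ] 89.8 mean [ 523.4 -103.2   11.9]
[ 519.50700094 -107.66756878  182.17744779] [[ 1.    -0.    -0.009]
 [ 0.    -1.     0.004]
 [-0.009 -0.004 -1.   ]]
round_mark [281.4, 186.2] 7393
square_mark [279.8, 185.3] 7274
[261 147  13  13 167] [267.01796407 153.04790419] [507.3 -65.4  12.3] [12.8 12.6]
[290 223  14  13 143] [296.17482517 228.7972028 ] [ 539.1 -149.7   12.4] [14.6 14.7]
from [ 519.  -107.6  182.1] yaw -0.0 n 4
[{"tx": 0.19, "ty": 0.03, "tz": 4.45, "ax": -0.06, "ay": 0.14, "az": -0.0, "jaw": 1}, {"tx": 0.18, "ty": 0.02, "tz": 4.45, "ax": -0.06, "ay": 0.14, "az": -0.0, "jaw": 1}, {"tx": 0.17, "ty": 0.02, "tz": 4.45, "ax": -0.06, "ay": 0.14, "az": -0.0, "jaw": 1}, {"tx": 0.16, "ty": 0.01, "tz": 4.45, "ax": -0.06, "ay": 0.14, "az": -0.0, "jaw": 1}]
```

View pics/w4.png

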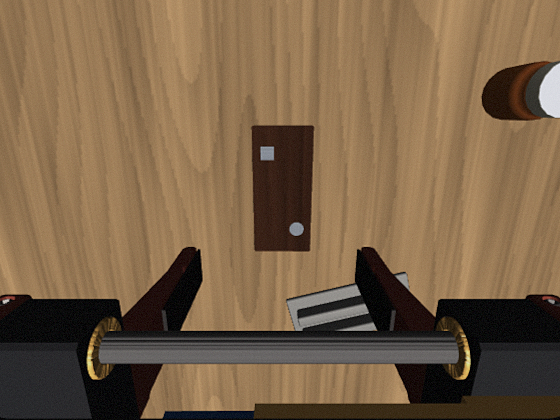

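Picture 7: the board is flat between the fingers, square at (267,153) and round at (296,229). The measured middle is (523.4, −108), size 139.8 × 64. From the middle the round fixing is at (+16,−42) and the square at (−16,+42), as it should be. I'll grip across the width.

```bash
python3 -m inch '[{"tx":0.4,"ty":0,"tz":5,"ax":-0.2,"ay":0.5,"az":0,"jaw":1},{"tx":0,"ty":0,"tz":5,"ax":0,"ay":0,"az":0,"jaw":1},{"tx":0,"ty":0,"tz":4.5,"ax":0,"ay":0,"az":0,"jaw":1},{"tx":0,"ty":0,"tz":2.3,"ax":0,"ay":0,"az":0,"jaw":1},{"tx":0,"ty":0,"tz":0.9,"ax":0,"ay":0,"az":0,"jaw":1},{"tx":0,"ty":0,"tz":0,"ax":0,"ay":0,"az":0,"jaw":1},{"tx":0,"ty":0,"tz":0,"ax":0,"ay":0,"az":0,"jaw":1}]'
```

```text
t: 12.65
ee_pos: [522.9, -107.6, 6.7]
orientation: [-3.141, 0.001, -0.003]
ft_force: [0.5, 0.7, -0.8]
width: 87.8
```

```bash
python3 -m inch '[{"tx":0.05,"ty":0,"tz":0.3,"ax":0,"ay":0,"az":0,"jaw":1},{"tx":0,"ty":0,"tz":0,"ax":0,"ay":0,"az":0,"jaw":0},{"tx":0,"ty":0,"tz":0,"ax":0,"ay":0,"az":0,"jaw":0},{"tx":0,"ty":0,"tz":0,"ax":0,"ay":0,"az":0,"jaw":0},{"tx":0,"ty":0,"tz":0,"ax":0,"ay":0,"az":0,"jaw":0}]' && python3 -m inch '[{"tx":0,"ty":0,"tz":-4,"ax":0,"ay":0,"az":0,"jaw":0},{"tx":0,"ty":0,"tz":-6,"ax":0,"ay":0,"az":0,"jaw":0},{"tx":0,"ty":0,"tz":-4,"ax":0,"ay":0,"az":0,"jaw":0},{"tx":0,"ty":0,"tz":0,"ax":0,"ay":0,"az":0,"jaw":0}]'
python3 - <<'E'
from h import *
print(get_obs()['ee_pos'])
im,d,W=look('top','t2.png'); np.savez('t2.npz',im=im,W=W)
c=im[150:280,155:270,::-1]; cv2.imwrite('pics/t2c.png',cv2.resize(c,None,fx=4.6,fy=4.6,interpolation=cv2.INTER_CUBIC))
E
```

```text
t: 13.28
ee_pos: [522.6, -107.4, 3.0]
orientation: [-3.141, 0.001, -0.001]
ft_force: [-0.6, 0.6, 2.7]
width: 64.2
t: 13.78
ee_pos: [524.5, -107.9, 145.7]
orientation: [3.141, -0.001, 0.01]
ft_force: [0.4, -0.3, -3.3]
width: 63.6
[ 524.50650649 -107.91592399  145.74781818]
```

View pics/t2c.png

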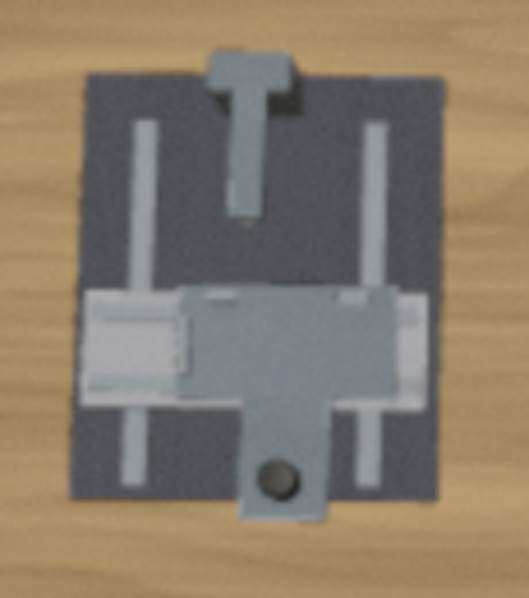

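Picture 8: the stage. Side stops at crop (220,296) and (352,297), end stop at (184,345), knob top at (279,480), pointer arm end at (246,214). Next I turn these into positions at their known heights.

```bash
cat >> h.py <<'E'
def ray(cam,u,v,z,c=None):
    c=c or viewer.get_calibration(cam); R=rod(c['rvec']); t=np.array(c['tvec'],float).ravel()
    C=-R.T@t; r=R.T@np.array([(u-c['cx'])/c['fx'],(v-c['cy'])/c['fy'],1]); return C+r*(z-C[2])/r[2]
E
python3 - <<'E'
from h import *
f=lambda x,y,z: ray('top',155+(x+.5)/4.6-.5,150+(y+.5)/4.6-.5,z).round(1)
for n,x,y,z in [('nest',286,344,44),('stopL',220,296,52),('stopR',352,297,52),('end',184,345,52),('knob',279,480,86),('c1',88,75,16),('c2',443,78,16),('c3',70,498,16),('c4',437,500,16),('armend',246,214,104),('railLt',146,120,16),('railLb',134,486,16),('railRt',376,122,16),('railRb',369,486,16)]: print(n,f(x,y,z))
z=np.load('t2.npz'); W=z['W']
for lo,hi in [(38,50),(78,95)]:
    m=(W[:,:,2]>lo)&(W[:,:,2]<hi)&(W[:,:,0]>360)&(W[:,:,0]<720)&(W[:,:,1]>90)&(W[:,:,1]<390); q=W[m]; print(lo,len(q),q.mean(0).round(1),np.percentile(q[:,:2],[2,98],axis=0).round(1))
o=get_obs(); print(o['ee_pos'])
E
```

```text
nest [526.1 216.6  44. ]
stopL [559.  264.6  52. ]
stopR [560.4 169.3  52. ]
end [522.8 288.9  52. ]
knob [424.6 212.7  86. ]
c1 [729.2 375.7  16. ]
c2 [733.2 110.4  16. ]
c3 [413.4 372.2  16. ]
c4 [417.5 105.4  16. ]
armend [610.1 241.3 104. ]
railLt [695.8 330.7  16. ]
railLb [423.1 326.2  16. ]
railRt [698.3 159.4  16. ]
railRb [426.6 155.3  16. ]
38 1392 [507.5 215.6  43.8] [[404.9 137.3]
 [568.5 303.6]]
78 92 [523.9 222.6  87. ] [[415.  201.3]
 [716.1 268.7]]
[ 523.07629098 -107.60606159  143.72543309]
```

```bash
python3 -m inch '[{"tx":-0.1,"ty":-5.3,"tz":0,"ax":0,"ay":0,"az":-0.4,"jaw":0},{"tx":-0.1,"ty":-5.3,"tz":0,"ax":0,"ay":0,"az":-0.4,"jaw":0},{"tx":-0.1,"ty":-5.3,"tz":0,"ax":0,"ay":0,"az":0,"jaw":0},{"tx":-0.1,"ty":-5.3,"tz":0,"ax":0,"ay":0,"az":0,"jaw":0},{"tx":-0.1,"ty":-5.3,"tz":0,"ax":0,"ay":0,"az":0,"jaw":0},{"tx":0,"ty":-5.2,"tz":0,"ax":0,"ay":0,"az":0,"jaw":0},{"tx":0,"ty":0,"tz":0,"ax":0,"ay":0,"az":0,"jaw":0},{"tx":0,"ty":0,"tz":0,"ax":0,"ay":0,"az":0,"jaw":0},{"tx":0,"ty":0,"tz":0,"ax":0,"ay":0,"az":0,"jaw":0}]'
python3 - <<'E'
from h import *
print(get_obs()['ee_pos'])
plan([518,210,60],0.8,N=3)
im,d,W=look('wrist','w5.png')
E
```

```text
t: 14.95
ee_pos: [513.8, 208.0, 142.1]
orientation: [3.141, 0.019, -0.002]
ft_force: [0.1, -0.2, -1.8]
width: 63.6
[513.80029607 208.0360089  142.0626212 ]
from [513.8 208.  142.1] yaw 0.7 n 3
[{"tx": 0.14, "ty": -0.06, "tz": 2.74, "ax": 0.01, "ay": 0.03, "az": -0.03, "jaw": 1}, {"tx": 0.14, "ty": -0.06, "tz": 2.74, "ax": 0.01, "ay": 0.03, "az": -0.03, "jaw": 1}, {"tx": 0.14, "ty": -0.06, "tz": 2.74, "ax": 0.01, "ay": 0.03, "az": -0.03, "jaw": 1}]
```

View pics/w5.png

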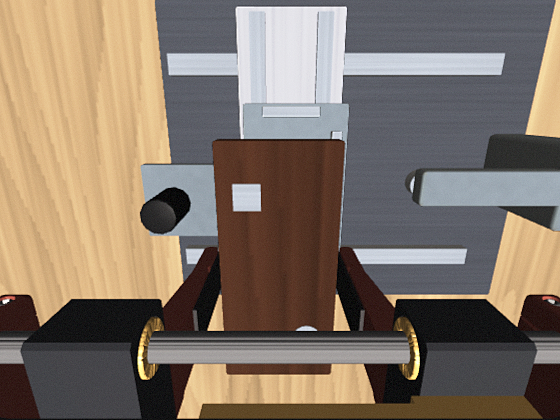

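Picture 9: the held board lies over the carrier. Free end stop at (290,111), near side stop at (336,135), knob top at (158,212), pointer arm end with tip at (411,183).

Run:
```python
from h import *
for n,x,y,z in [('endstop face',291,117,52),('endstop back',291,107,52),('side stop face',332,136,52),('side stop back',341,136,52),('knob',158,212,86),('tip',409,184,70),('railA',170,64,20),('railA2',503,64,20),('carrier edge',246,104,44)]: print(n,ray('wrist',x,y,z).round(1))
c=viewer.get_calibration('wrist'); print(rod(c['rvec']).round(3))
im,d,W=look('wrist','w6.png')
for n,x,y in [('endstop',291,112),('side',336,135),('knob',158,212),('arm',425,187)]: print(n,W[y-1:y+2,x-1:x+2].reshape(-1,3).mean(0).round(1))
k=W[(W[:,:,2]>82)&(W[:,:,2]<90)&(W[:,:,0]<460)&(W[:,:,0]>370)]; print('knobtop',len(k),(k.min(0)+k.max(0))/2)
```

```text
endstop face [523.3 287.2  52. ]
endstop back [523.1 294.5  52. ]
side stop face [555.6 273.3  52. ]
side stop back [562.6 273.4  52. ]
knob [426.9 220.5  86. ]
tip [613.2 239.8  70. ]
railA [423.9 327.4  20. ]
railA2 [698.3 330.5  20. ]
carrier edge [488.2 296.4  44. ]
[[ 1.     0.011  0.001]
 [ 0.01  -0.954  0.301]
 [ 0.004 -0.301 -0.954]]
endstop [523.2 290.8  51.9]
side [558.7 274.1  51.9]
knob [426.8 220.4  85.7]
arm [609.4 245.3 103.9]
knobtop 1059 [426.22688916 216.35453436  84.8017408 ]
```

```bash
python3 -m inch '[{"tx":0.35,"ty":-0.3,"tz":4,"ax":0,"ay":0,"az":0,"jaw":0},{"tx":0,"ty":0,"tz":3,"ax":0,"ay":0,"az":0,"jaw":0},{"tx":0,"ty":0,"tz":1.2,"ax":0,"ay":0,"az":0,"jaw":0},{"tx":0,"ty":0,"tz":0.6,"ax":0,"ay":0,"az":0,"jaw":0},{"tx":0,"ty":0,"tz":0,"ax":0,"ay":0,"az":0,"jaw":0},{"tx":0,"ty":0,"tz":0,"ax":0,"ay":0,"az":0,"jaw":0},{"tx":0,"ty":0,"tz":0,"ax":0,"ay":0,"az":0,"jaw":0}]'
```

```text
t: 15.92
ee_pos: [518.2, 212.8, 55.7]
orientation: [-3.141, -0.021, -0.002]
ft_force: [-0.1, 1.1, -1.3]
width: 63.7
```

```bash
python3 -m inch '[{"tx":-0.1,"ty":0.1,"tz":0.5,"ax":0,"ay":0,"az":0,"jaw":0},{"tx":0,"ty":0,"tz":0.3,"ax":0,"ay":0,"az":0,"jaw":0},{"tx":0,"ty":0,"tz":0,"ax":0,"ay":0,"az":0,"jaw":0},{"tx":0,"ty":0,"tz":0,"ax":0,"ay":0,"az":0,"jaw":0}]'
```

```text
t: 16.42
ee_pos: [516.6, 211.5, 46.9]
orientation: [-3.141, -0.021, 0.0]
ft_force: [-0.8, -0.1, 2.6]
width: 63.5
```

```bash
python3 -m inch '[{"tx":0.2,"ty":0,"tz":-0.04,"ax":0,"ay":0,"az":0,"jaw":0},{"tx":0.2,"ty":0,"tz":0,"ax":0,"ay":0,"az":0,"jaw":0},{"tx":0.2,"ty":0,"tz":0,"ax":0,"ay":0,"az":0,"jaw":0},{"tx":0.2,"ty":0,"tz":0,"ax":0,"ay":0,"az":0,"jaw":0},{"tx":0.2,"ty":0,"tz":0,"ax":0,"ay":0,"az":0,"jaw":0}]'; python3 -m inch '[{"tx":0,"ty":-0.2,"tz":0,"ax":0,"ay":0,"az":0,"jaw":0},{"tx":0,"ty":-0.2,"tz":0,"ax":0,"ay":0,"az":0,"jaw":0},{"tx":0,"ty":-0.2,"tz":0,"ax":0,"ay":0,"az":0,"jaw":0},{"tx":0,"ty":-0.2,"tz":0,"ax":0,"ay":0,"az":0,"jaw":0},{"tx":0,"ty":-0.2,"tz":0,"ax":0,"ay":0,"az":0,"jaw":0}]'
```

```text
t: 17.05
ee_pos: [525.2, 211.6, 47.1]
orientation: [3.141, 0.021, -0.005]
ft_force: [-5.3, 2.3, 2.8]
width: 63.6
t: 17.68
ee_pos: [525.2, 220.4, 47.0]
orientation: [3.14, 0.021, -0.005]
ft_force: [-2.5, -5.8, 2.7]
width: 63.7
```

Both stops answer with about 6 N, which is the slide friction. I'll give one more diagonal nudge, release and look.

```bash
python3 -m inch '[{"tx":0.2,"ty":-0.2,"tz":0,"ax":0,"ay":0,"az":0,"jaw":0},{"tx":0.2,"ty":-0.2,"tz":0,"ax":0,"ay":0,"az":0,"jaw":0},{"tx":0,"ty":0,"tz":0,"ax":0,"ay":0,"az":0,"jaw":0},{"tx":0,"ty":0,"tz":0,"ax":0,"ay":0,"az":0,"jaw":0.9},{"tx":0,"ty":0,"tz":0,"ax":0,"ay":0,"az":0,"jaw":0.9},{"tx":0,"ty":0,"tz":0,"ax":0,"ay":0,"az":0,"jaw":0.9},{"tx":0,"ty":0,"tz":-2,"ax":0,"ay":0,"az":0,"jaw":0.9}]'; python3 -m inch '[{"tx":-0.5,"ty":0,"tz":-5,"ax":0,"ay":0,"az":0,"jaw":0.9},{"tx":-1,"ty":0,"tz":-5,"ax":0,"ay":0,"az":0,"jaw":0.9},{"tx":0,"ty":0,"tz":0,"ax":0,"ay":0,"az":0,"jaw":0.9},{"tx":0,"ty":0,"tz":0,"ax":0,"ay":0,"az":0,"jaw":0.9},{"tx":0,"ty":0,"tz":0,"ax":0,"ay":0,"az":0,"jaw":0.9}]'
python3 - <<'E'
from h import *
print(get_obs()['ee_pos'])
im,d,W=look('wrist','w7.png'); np.savez('w7.npz',im=im,W=W)
p=rect('wrist','board',d,W,50,62)
E
```

```text
t: 18.55
ee_pos: [529.7, 225.4, 66.9]
orientation: [3.141, 0.021, -0.004]
ft_force: [-0.5, 0.3, -0.6]
width: 79.2
t: 19.18
ee_pos: [514.9, 225.1, 166.3]
orientation: [3.141, 0.021, -0.003]
ft_force: [0.6, -0.3, -0.0]
width: 79.2
[514.896221   225.14763446 166.28271486]
board 0.74 [295. 200.] rect [529.5 224.5] [ 64.  139.5] 0.7 mean [529.2 229.8  55.9]
```

View pics/w7.png

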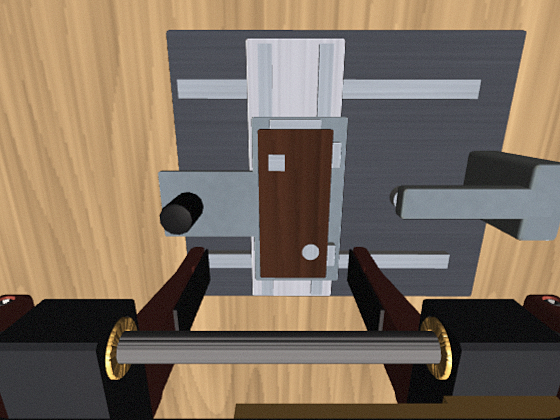

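Picture 10: the board is on the carrier, edges against the end stop (295,124) and the side stops (336,155) and (332,255). Square at (276,163), round at (310,252), pointer tip at about (397,200), knob top at (177,214).

Run:
```python
from h import *
z=np.load('w7.npz'); W=z['W']; im=z['im']
v,u=np.mgrid[0:420,0:560]
def box(m): q=W[m][:,:2].astype(np.float32); r=cv2.minAreaRect(q); return len(q),np.round(r[0],1),np.round(r[1],1),round(r[2],2)
Z=W[:,:,2]; up=v<290
m=(Z>12.5)&(Z<19.5)&(u>150)&(u<540)&up
n,l,s,c=cv2.connectedComponentsWithStats(cv2.morphologyEx(m.astype(np.uint8),cv2.MORPH_OPEN,np.ones((3,3))))
P=W[(l>0)]; 
# edges of the plate
print('plate +y edge',np.percentile(W[(m)&(abs(u-345)<60)&(v<60)][:,1],99.5)); 
for uu in (200,345,500):
  col=W[:60,uu]; zz=col[:,2]; i=np.argmax(zz>8); print('edge+y at',col[i].round(1))
for vv in (40,60,110,270):
  row=W[vv]; i=np.where(row[:,2]>8)[0]; i=i[(i>155)&(i<540)]; print('row',vv,'-x edge',row[i[0]].round(1),'+x edge',row[i[-1]].round(1))
print('stops z50-54.2',)
for vv in (150,155,160,250,255): 
  seg=W[vv,315:350]; print(vv,[(round(float(a),1),round(float(b),1)) for a,b in seg[::2,[0,2]]])
seg=W[112:136,295]; print([(round(float(a),1),round(float(b),1)) for a,b in seg[:,[1,2]]])
arm=(Z>100)&(Z<108)&(u>380)&(u<470)&(v>170)&(v<230); print('arm top',W[arm].min(0).round(1),W[arm].max(0).round(1))
k=(Z>80)&(Z<92)&(u<215)&(u>140)&(v>180)&(v<250); print('knob',box(k))
b=(Z>53)&(Z<59)&(im.min(2)>110)&(u>255)&(u<335)&(v>130)&(v<280)
n,l,s,c=cv2.connectedComponentsWithStats(b.astype(np.uint8))
for i in range(1,n):
  if s[i,4]>60: print('mark',c[i].round(1),W[l==i].mean(0).round(1),box(l==i)[1:3])
print('tip?',W[195:206:2,391:400].round(0).tolist())
```

```text
plate +y edge 378.06610450916395
edge+y at [444.3 375.8  15. ]
edge+y at [572.2 377.6  14.2]
edge+y at [708.2 379.   15.7]
row 40 -x edge [414.1 367.7  13.8] +x edge [514.1 308.1 328.1]
row 60 -x edge [414.6 351.4  14.7] +x edge [731.5 355.3  15.8]
row 110 -x edge [415.5 308.3  15. ] +x edge [732.6 312.3  15.8]
row 270 -x edge [466.8 235.5 193.3] +x edge [734.5 144.2  15.7]
stops z50-54.2
150 [(545.8, 56.6), (547.5, 56.6), (549.2, 56.2), (551.2, 54.0), (552.6, 56.5), (554.4, 55.7), (556.1, 56.0), (557.8, 55.8), (559.6, 55.4), (561.9, 51.9), (563.4, 53.1), (565.3, 52.2), (567.1, 51.8), (570.2, 45.0), (571.9, 45.5), (573.9, 44.2), (581.8, 15.9), (583.8, 15.7)]
155 [(546.0, 56.3), (547.7, 56.3), (549.5, 55.7), (551.4, 54.4), (553.0, 55.4), (554.6, 56.1), (556.3, 56.1), (558.0, 56.4), (559.7, 56.5), (562.0, 52.9), (563.9, 52.0), (565.7, 51.9), (567.4, 52.1), (570.8, 43.5), (572.5, 43.8), (574.4, 43.5), (582.2, 16.0), (584.2, 15.7)]
160 [(546.2, 56.7), (547.9, 56.3), (549.8, 55.3), (551.5, 55.6), (553.2, 55.5), (554.8, 56.3), (556.5, 56.7), (558.4, 55.4), (560.2, 54.8), (562.4, 52.1), (56
[... 1811 characters left out ...]
4.0, 89.0], [608.0, 244.0, 88.0], [607.0, 244.0, 91.0], [607.0, 245.0, 95.0], [607.0, 246.0, 97.0]], [[606.0, 240.0, 82.0], [606.0, 241.0, 85.0], [605.0, 242.0, 89.0], [606.0, 243.0, 90.0], [607.0, 242.0, 90.0], [607.0, 242.0, 90.0], [607.0, 243.0, 93.0], [607.0, 244.0, 95.0], [607.0, 244.0, 97.0]], [[631.0, 220.0, 17.0], [607.0, 239.0, 84.0], [606.0, 240.0, 86.0], [606.0, 241.0, 89.0], [607.0, 241.0, 89.0], [608.0, 241.0, 90.0], [607.0, 242.0, 94.0], [607.0, 243.0, 96.0], [607.0, 243.0, 97.0]], [[631.0, 218.0, 17.0], [632.0, 218.0, 17.0], [633.0, 218.0, 17.0], [607.0, 238.0, 87.0], [607.0, 239.0, 90.0], [607.0, 240.0, 91.0], [607.0, 240.0, 93.0], [607.0, 241.0, 96.0], [607.0, 241.0, 97.0]]]
```

Both contacts are confirmed: depth steps straight from board (56) to stop (52) with no gap. The pointer is at about (614.8, 244) from plate and arm, and the knob at (432.1, 223.7). The round fixing needs a shift of about (69, 61). Now I take the knob.

```bash
python3 -m inch '[{"tx":-4.2,"ty":0.1,"tz":0,"ax":0,"ay":0,"az":0,"jaw":0.6},{"tx":-4.1,"ty":0,"tz":0,"ax":0,"ay":0,"az":0.4,"jaw":0.6},{"tx":0,"ty":0,"tz":3,"ax":0,"ay":0,"az":0,"jaw":0.6},{"tx":0,"ty":0,"tz":4,"ax":0,"ay":0,"az":0,"jaw":0.6},{"tx":0,"ty":0,"tz":2.5,"ax":0,"ay":0,"az":0,"jaw":0.6},{"tx":0,"ty":0,"tz":1.2,"ax":0,"ay":0,"az":0,"jaw":0.6},{"tx":0,"ty":0,"tz":0,"ax":0,"ay":0,"az":0,"jaw":0.6},{"tx":0,"ty":0,"tz":0,"ax":0,"ay":0,"az":0,"jaw":0.6}]'
```

```text
t: 20.27
ee_pos: [433.2, 223.6, 60.9]
orientation: [-3.141, -0.01, -0.002]
ft_force: [0.4, -0.7, 0.0]
width: 52.6
```

```bash
python3 -m inch '[{"tx":-0.1,"ty":0,"tz":0.2,"ax":0,"ay":0,"az":0,"jaw":0},{"tx":0,"ty":0,"tz":0,"ax":0,"ay":0,"az":0,"jaw":0},{"tx":0,"ty":0,"tz":0,"ax":0,"ay":0,"az":0,"jaw":0},{"tx":0,"ty":0,"tz":0,"ax":0,"ay":0,"az":0,"jaw":0},{"tx":0,"ty":0,"tz":0,"ax":0,"ay":0,"az":0,"jaw":0}]'; python3 -c "
from h import *
p=get_obs()['ee_pos']; plan([501.2,p[1]+61.3,p[2]],0.7,N=10)"
```

```text
t: 20.9
ee_pos: [431.4, 223.4, 58.6]
orientation: [-3.141, -0.01, 0.0]
ft_force: [-3.3, 0.4, 5.6]
width: 27.5
from [431.4 223.4  58.6] yaw 0.4 n 10
[{"tx": 0.7, "ty": -0.61, "tz": 0.0, "ax": -0.0, "ay": 0.0, "az": -0.03, "jaw": 1}, {"tx": 0.7, "ty": -0.61, "tz": 0.0, "ax": -0.0, "ay": 0.0, "az": -0.03, "jaw": 1}, {"tx": 0.7, "ty": -0.61, "tz": 0.0, "ax": -0.0, "ay": 0.0, "az": -0.03, "jaw": 1}, {"tx": 0.7, "ty": -0.61, "tz": 0.0, "ax": -0.0, "ay": 0.0, "az": -0.03, "jaw": 1}, {"tx": 0.7, "ty": -0.61, "tz": 0.0, "ax": -0.0, "ay": 0.0, "az": -0.03, "jaw": 1}, {"tx": 0.7, "ty": -0.61, "tz": 0.0, "ax": -0.0, "ay": 0.0, "az": -0.03, "jaw": 1}, {"tx": 0.7, "ty": -0.61, "tz": 0.0, "ax": -0.0, "ay": 0.0, "az": -0.03, "jaw": 1}, {"tx": 0.7, "ty": -0.61, "tz": 0.0, "ax": -0.0, "ay": 0.0, "az": -0.03, "jaw": 1}, {"tx": 0.7, "ty": -0.61, "tz": 0.0, "ax": -0.0, "ay": 0.0, "az": -0.03, "jaw": 1}, {"tx": 0.71, "ty": -0.6, "tz": 0.0, "ax": -0.0, "ay": 0.0, "az": -0.03, "jaw": 1}]
```

```bash
python3 -m inch '[{"tx":0.3,"ty":-0.3,"tz":0,"ax":0,"ay":0,"az":0,"jaw":0},{"tx":0.7,"ty":-0.6,"tz":0,"ax":0,"ay":0,"az":0,"jaw":0},{"tx":0.9,"ty":-0.8,"tz":0,"ax":0,"ay":0,"az":0,"jaw":0},{"tx":0.9,"ty":-0.8,"tz":0,"ax":0,"ay":0,"az":0,"jaw":0},{"tx":0.9,"ty":-0.8,"tz":0,"ax":0,"ay":0,"az":0,"jaw":0},{"tx":0.9,"ty":-0.8,"tz":0,"ax":0,"ay":0,"az":0,"jaw":0},{"tx":0.9,"ty":-0.8,"tz":0,"ax":0,"ay":0,"az":0,"jaw":0},{"tx":0.7,"ty":-0.6,"tz":0,"ax":0,"ay":0,"az":0,"jaw":0},{"tx":0.5,"ty":-0.4,"tz":0,"ax":0,"ay":0,"az":0,"jaw":0},{"tx":0.3,"ty":-0.2,"tz":0,"ax":0,"ay":0,"az":0,"jaw":0},{"tx":0,"ty":0,"tz":0,"ax":0,"ay":0,"az":0,"jaw":0},{"tx":0,"ty":0,"tz":0,"ax":0,"ay":0,"az":0,"jaw":0}]'
python3 - <<'E'
from h import *
print(get_obs()['ee_pos'])
im,d,W=look('wrist','w8.png'); np.savez('w8.npz',im=im,W=W)
E
```

```text
t: 22.4
ee_pos: [500.4, 283.9, 58.6]
orientation: [3.14, 0.011, -0.002]
ft_force: [-3.4, -4.4, 7.5]
width: 27.1
[500.4106059  283.8955023   58.61017581]
```

View pics/w8.png

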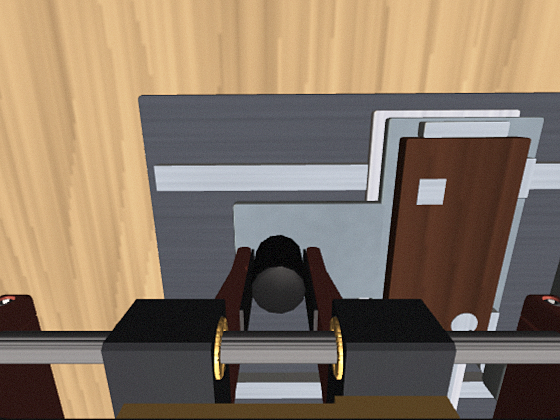

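Picture 11: knob held, square fixing at (431,191), round at (464,324) partly behind the gripper. The pointer is hidden, so I measure from the square.

Run:
```python
from h import *
z=np.load('w8.npz'); W=z['W']; im=z['im']; v,u=np.mgrid[0:420,0:560]; Z=W[:,:,2]
b=(Z>52)&(Z<60)&(im.min(2)>110)&(abs(u-431)<20)&(abs(v-191)<20)
n,l,s,c=cv2.connectedComponentsWithStats(b.astype(np.uint8)); i=1+np.argmax(s[1:,4]); r=cv2.minAreaRect(W[l==i][:,:2].astype(np.float32)); sq=np.array(r[0]); print('square',sq,r[1],r[2],'round est',sq+[32.9,-83.7])
q=W[(Z>54)&(Z<58.5)&(u>380)&(u<545)&(v>136)&(v<300)&(im.max(2)<110)]; r=cv2.minAreaRect(q[:,:2].astype(np.float32)); print('board part',r)
# scene view of pointer and marks
im,d,W=look('scene','s4.png'); cv2.imwrite('pics/s4c.png',cv2.resize(im[130:230,240:400,::-1],None,fx=5,fy=5,interpolation=cv2.INTER_CUBIC))
# plate check here
for vv in (130,): pass
print(get_obs()['t'],get_obs()['ee_pos'])
```

```text
square [582.02227783 326.46646118] (14.367472648620605, 14.568917274475098) 88.98123931884766 round est [614.92227783 242.76646118]
board part ((597.9840698242188, 307.0965576171875), (64.93892669677734, 95.05313110351562), 0.38520583510398865)
22.5 [500.44483469 283.90302886  58.63636443]
```

```bash
python3 -m inch '[{"tx":0,"ty":-0.08,"tz":0,"ax":0,"ay":0,"az":0,"jaw":0},{"tx":0,"ty":0,"tz":0,"ax":0,"ay":0,"az":0,"jaw":0},{"tx":0,"ty":0,"tz":0,"ax":0,"ay":0,"az":0,"jaw":0},{"tx":0,"ty":0,"tz":0,"ax":0,"ay":0,"az":0,"jaw":0.6},{"tx":0,"ty":0,"tz":0,"ax":0,"ay":0,"az":0,"jaw":0.6},{"tx":0,"ty":0,"tz":-3,"ax":0,"ay":0,"az":0,"jaw":0.6},{"tx":0,"ty":0,"tz":-5,"ax":0,"ay":0,"az":0,"jaw":0.6},{"tx":1,"ty":2,"tz":-4,"ax":0,"ay":0,"az":0,"jaw":0.6},{"tx":0,"ty":2,"tz":0,"ax":0,"ay":0,"az":0,"jaw":0.6},{"tx":0,"ty":0,"tz":0,"ax":0,"ay":0,"az":0,"jaw":0.6},{"tx":0,"ty":0,"tz":0,"ax":0,"ay":0,"az":0,"jaw":0.6},{"tx":0,"ty":0,"tz":0,"ax":0,"ay":0,"az":0,"jaw":0.6}]'
python3 - <<'E'
from h import *
print(get_obs()['ee_pos'])
im,d,W=look('wrist','w9.png'); np.savez('w9.npz',im=im,W=W)
cv2.imwrite('pics/w9c.png',cv2.resize(im[60:340,180:560,::-1],None,fx=2,fy=2))
E
```

```text
t: 24.0
ee_pos: [510.8, 246.0, 177.2]
orientation: [3.141, 0.011, -0.002]
ft_force: [-0.6, -0.4, 0.0]
width: 52.9
[510.82747916 245.9528874  177.20659386]
```

View pics/w9c.png

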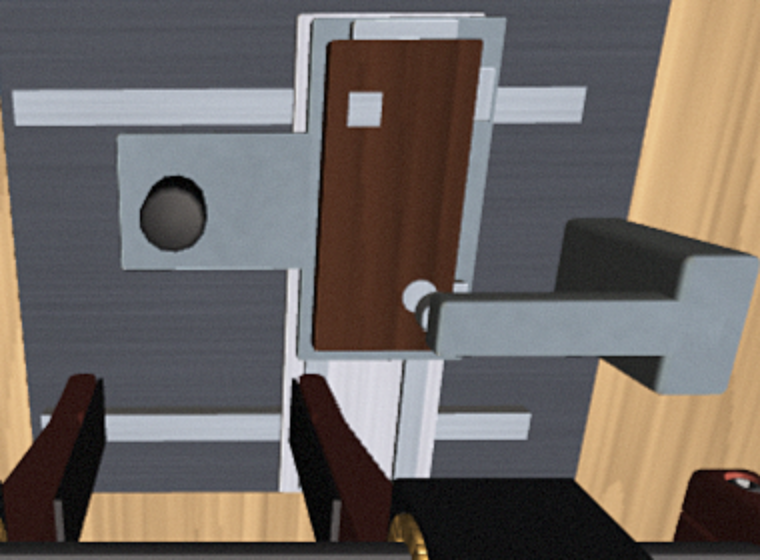

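Picture 12 (the last): the pointer cone stands over the round fixing, near crop (420,297). The board is still home against the end stop and side stops. Now the numeric check.

Run:
```python
from h import *
z=np.load('w9.npz'); W=z['W']; im=z['im']; Z=W[:,:,2]; v,u=np.mgrid[0:420,0:560]
c=viewer.get_calibration('wrist')
def pr(p): return cv2.projectPoints(np.array([p],float),np.array(c['rvec'],float),np.array(c['tvec'],float),np.array([[c['fx'],0,c['cx']],[0,c['fy'],c['cy']],[0,0,1]],float),None)[0].ravel().round(1)
b=(Z>52)&(Z<60)&(im.min(2)>110)&(u>340)&(u<380)&(v>95)&(v<130)
r=cv2.minAreaRect(W[b][:,:2].astype(np.float32)); sq=np.array(r[0]); rd=sq+[32.9,-83.7]; print('sq',sq,r[1],'round',rd,'mark px',pr([*rd,56]),'tip px if centred',pr([*rd,64]))
g=im[196:226,376:402].min(2)
print('cols 376..'); 
for i,row in enumerate(g): print(196+i,' '.join('%3d'%a for a in row))
print('Z'); 
for i in range(200,224,2): print(i,' '.join('%3d'%a for a in Z[i,380:402]))
# board against stops
q=W[(Z>54)&(Z<58.5)&(im.max(2)<110)&(u>330)&(u<425)&(v>75)&(v<240)]; print('board',cv2.minAreaRect(q[:,:2].astype(np.float32)))
for uu in(360,): print([(round(float(a)),round(float(e))) for a,e in W[66:84,uu][:,1:]])
for vv in (100,110): print([(round(float(a)),round(float(e))) for a,e in W[vv,410:430][:,[0,2]]])
arm=(Z>101)&(Z<107)&(u>398)&(u<500)&(v>195)&(v<245); print('arm',W[arm].min(0),W[arm].max(0))
```

```text
sq [582.38745117 327.35739136] (14.574844360351562, 13.150555610656738) round [615.28745117 243.65739136] mark px [389.1 207.7] tip px if centred [392.  210.2]
cols 376..
196  33  29  28  34  33  36  32  37  35  30  32  27  28  32  30  30  23  24  27  29  34  34  28  25  34  39
197  26  27  34  30  38  31  35  30  32  34  34  30  28  26  36  32  26  31  23  23  27  31  27  24  31  36
198  31  29  29  33  32  23  38  31  34  33  28  30  26  25  20  18  26  21  28  22  25  27  27  32  31  28
199  34  28  32  28  36  32  38  34  38  26  23  20  33  55  55  51  36  29  21  17  29  27  32  34  34  33
200  22  29  32  36  37  34  32  34  24  29  57  86 125 150 152 145 134 116  65  12  16  25  33  19  35  32
201  28  29  32  29  27  33  36  28  28  93 153 170 193 195 195 191 203 197 162 102  38  20  25  34  32  27
202  34  30  30  33  32  36  25  44 111 163 195 189 188 184 188 187 190 191 187 181 122  39  15  30  31  30
203  28  29  28  35  30  23  32 109 174 189 189 187 184 182 188 184 188 187 183 182 186 123  14  27  32  25
204  28  26  26  35  29  29  80 164 183 185 180 182 184 185 190 1
[... 3551 characters left out ...]
7, 30), (364, 43), (362, 53), (362, 53), (361, 52), (360, 52), (360, 51), (359, 51), (358, 52), (357, 53), (356, 53), (356, 51), (354, 56), (354, 56), (353, 55), (352, 55)]
[(622, 55), (623, 56), (624, 56), (625, 56), (626, 55), (626, 56), (627, 56), (628, 56), (629, 56), (630, 56), (632, 53), (633, 52), (634, 52), (635, 53), (636, 52), (636, 53), (638, 52), (642, 44), (642, 45), (644, 44)]
[(623, 55), (624, 56), (625, 57), (626, 56), (627, 56), (627, 56), (629, 55), (629, 56), (630, 56), (632, 53), (633, 52), (635, 51), (635, 52), (636, 51), (637, 52), (638, 51), (642, 45), (643, 44), (652, 27), (653, 26)]
arm [606.66237161 232.75118711 101.03991569] [688.56446437 256.75940344 106.27997531]
```

Run:
```python
from h import *
from scipy.optimize import least_squares
z=np.load('w9.npz'); Z=z['W'][:,:,2]
pts=[]
for r in range(207,223):
    row=Z[r,376:398]; i=np.argmax(row>70); pts.append((376+i-.5,r))
P=np.array([ray('wrist',a,b,79.5)[:2] for a,b in pts[:-2]]); 
f=least_squares(lambda q:np.hypot(P[:,0]-q[0],P[:,1]-q[1])-q[2],[615,244,9]); print(pts,f.x,np.abs(f.fun).max())
# Plate origin
W=z['W']
for vv in (90,130,220,250):
  i=np.where((W[vv,:,2]>9)&(W[vv,:,2]<30))[0]; print(vv,W[vv,i[0]].round(1),W[vv,i[-1]].round(1))
```

```text
[(np.float64(392.5), 207), (np.float64(391.5), 208), (np.float64(390.5), 209), (np.float64(389.5), 210), (np.float64(388.5), 211), (np.float64(388.5), 212), (np.float64(387.5), 213), (np.float64(387.5), 214), (np.float64(386.5), 215), (np.float64(387.5), 216), (np.float64(387.5), 217), (np.float64(387.5), 218), (np.float64(378.5), 219), (np.float64(387.5), 220), (np.float64(388.5), 221), (np.float64(389.5), 222)] [ 62357.07804505 -33013.95443137  70138.13737443] 4.325948645695462
90 [413.3 348.2  12.3] [731.5 350.1  16. ]
130 [414.5 310.8  14.1] [731.6 312.9  16.5]
220 [416.4 215.9  14.9] [562.9 221.9  29.5]
250 [417.1 180.4  15. ] [733.9 182.7  15.7]
```

Run:
```python
from h import *
from scipy.optimize import least_squares
pts=[(392.5,207),(391.5,208),(390.5,209),(389.5,210),(388.5,211),(388.5,212),(387.5,213),(387.5,214),(387,215),(387.5,216),(387.5,217),(387.5,218),(387.5,220),(388.5,221),(389.5,222)]
P=np.array([ray('wrist',a,b,79.5)[:2] for a,b in pts])
f=least_squares(lambda q:np.hypot(P[:,0]-q[0],P[:,1]-q[1])-q[2],[615,244,9]); print(f.x,np.abs(f.fun).max())
```

```text
[614.93426551 243.89407205   9.1130532 ] 0.3818196565704781
```

The pointer axis fits at (614.9, 243.9) and the round fixing is at (615.3, 243.5). It has rested there, released, for over a second. Next is the square: a shift of (32.5, −83.2).

```bash
python3 -m inch '[{"tx":-0.5,"ty":-1.9,"tz":0,"ax":0,"ay":0,"az":0,"jaw":0.6},{"tx":-0.5,"ty":-1.9,"tz":0,"ax":0,"ay":0,"az":0,"jaw":0.6},{"tx":0,"ty":0,"tz":4,"ax":0,"ay":0,"az":0,"jaw":0.6},{"tx":0,"ty":0,"tz":4,"ax":0,"ay":0,"az":0,"jaw":0.6},{"tx":0,"ty":0,"tz":2.5,"ax":0,"ay":0,"az":0,"jaw":0.6},{"tx":0,"ty":0,"tz":1.3,"ax":0,"ay":0,"az":0,"jaw":0.6},{"tx":0,"ty":0,"tz":0,"ax":0,"ay":0,"az":0,"jaw":0.6},{"tx":0,"ty":0,"tz":0,"ax":0,"ay":0,"az":0,"jaw":0.6}]'
```

```text
t: 25.05
ee_pos: [501.9, 284.4, 61.4]
orientation: [-3.14, -0.011, -0.003]
ft_force: [-0.0, 0.7, 0.7]
width: 53.0
```

```bash
python3 -m inch '[{"tx":-0.1,"ty":0,"tz":0.2,"ax":0,"ay":0,"az":0,"jaw":0.6},{"tx":0,"ty":0,"tz":0,"ax":0,"ay":0,"az":0,"jaw":0},{"tx":0,"ty":0,"tz":0,"ax":0,"ay":0,"az":0,"jaw":0},{"tx":0,"ty":0,"tz":0,"ax":0,"ay":0,"az":0,"jaw":0},{"tx":0,"ty":0,"tz":0,"ax":0,"ay":0,"az":0,"jaw":0}]'; python3 -c "
from h import *
print(get_obs()['ee_pos'])"
```

```text
t: 25.68
ee_pos: [500.4, 283.7, 58.6]
orientation: [-3.141, -0.01, -0.001]
ft_force: [0.4, -0.1, 0.7]
width: 27.3
[500.44244843 283.66518905  58.57905203]
```

```bash
python3 -m inch '[{"tx":0.1,"ty":0.35,"tz":0,"ax":0,"ay":0,"az":0,"jaw":0},{"tx":0.3,"ty":0.7,"tz":0,"ax":0,"ay":0,"az":0,"jaw":0},{"tx":0.4,"ty":1,"tz":0,"ax":0,"ay":0,"az":0,"jaw":0},{"tx":0.4,"ty":1,"tz":0,"ax":0,"ay":0,"az":0,"jaw":0},{"tx":0.4,"ty":1.1,"tz":0,"ax":0,"ay":0,"az":0,"jaw":0},{"tx":0.4,"ty":1.1,"tz":0,"ax":0,"ay":0,"az":0,"jaw":0},{"tx":0.4,"ty":1.1,"tz":0,"ax":0,"ay":0,"az":0,"jaw":0},{"tx":0.4,"ty":1,"tz":0,"ax":0,"ay":0,"az":0,"jaw":0},{"tx":0.3,"ty":0.7,"tz":0,"ax":0,"ay":0,"az":0,"jaw":0},{"tx":0.2,"ty":0.3,"tz":0,"ax":0,"ay":0,"az":0,"jaw":0},{"tx":0,"ty":0,"tz":0,"ax":0,"ay":0,"az":0,"jaw":0},{"tx":0,"ty":0,"tz":0,"ax":0,"ay":0,"az":0,"jaw":0}]'
```

```text
t: 27.18
ee_pos: [532.9, 200.6, 58.5]
orientation: [-3.141, -0.01, 0.002]
ft_force: [-4.2, 2.0, 4.2]
width: 27.8
```

```bash
python3 -m inch '[{"tx":0,"ty":0,"tz":0,"ax":0,"ay":0,"az":0,"jaw":0.6},{"tx":0,"ty":0,"tz":0,"ax":0,"ay":0,"az":0,"jaw":0.6},{"tx":0,"ty":0,"tz":-3,"ax":0,"ay":0,"az":0,"jaw":0.6},{"tx":0,"ty":0,"tz":-5,"ax":0,"ay":0,"az":0,"jaw":0.6},{"tx":-1.2,"ty":-2.2,"tz":-4,"ax":0,"ay":0,"az":0,"jaw":0.6},{"tx":-1.2,"ty":-2.2,"tz":0,"ax":0,"ay":0,"az":0,"jaw":0.6},{"tx":0,"ty":0,"tz":0,"ax":0,"ay":0,"az":0,"jaw":0.6},{"tx":0,"ty":0,"tz":0,"ax":0,"ay":0,"az":0,"jaw":0.6},{"tx":0,"ty":0,"tz":0,"ax":0,"ay":0,"az":0,"jaw":0.6}]'
python3 - <<'E'
from h import *
im,d,W=look('wrist','w10.png'); Z=W[:,:,2]; v,u=np.mgrid[0:420,0:560]; hsv=cv2.cvtColor(im,cv2.COLOR_RGB2HSV)
q=(Z>53.8)&(Z<58.5)&(W[:,:,0]>570)&(W[:,:,0]<680)&(W[:,:,1]>110)&(W[:,:,1]<300)
r=cv2.minAreaRect(W[q][:,:2].astype(np.float32)); print('board',r); 
b=q&(im.min(2)>110); n,l,s,c=cv2.connectedComponentsWithStats(b.astype(np.uint8))
for i in range(1,n):
    if s[i,4]>30: k=W[l==i]; rr=cv2.minAreaRect(k[:,:2].astype(np.float32)); print('mark',c[i].round(),np.round(rr[0],1),np.round(rr[1],1))
k=(Z>82)&(Z<89)&(W[:,:,0]<570)&(W[:,:,0]>500)&(W[:,:,1]>170)&(W[:,:,1]<235); print('knob',cv2.minAreaRect(W[k][:,:2].astype(np.float32)))
arm=(Z>101)&(Z<107)&(W[:,:,0]>590)&(W[:,:,0]<690)&(W[:,:,1]>220)&(W[:,:,1]<270); print('arm',W[arm].min(0),W[arm].max(0))
o=get_obs(); print(o['t'],o['ee_pos'])
E
```

```text
t: 28.3
ee_pos: [509.6, 243.4, 177.7]
orientation: [3.141, 0.009, -0.001]
ft_force: [0.1, -0.3, -0.5]
width: 52.7
board ((631.2476806640625, 208.48374938964844), (64.60350799560547, 138.9358367919922), 0.6952381134033203)
mark [389. 203.] [614.5 244.1] [13.8 13.9]
mark [414. 284.] [647.7 160.7] [15.1 15.9]
knob ((533.5, 201.66928100585938), (25.93781280517578, 26.38358497619629), 1.5307070016860962)
arm [606.44217884 232.575823   101.00808249] [689.94596988 256.62030655 106.46484027]
28.35 [509.60164488 243.41260506 177.79142103]
```

Run:
```python
from h import *
im,d,W=look('wrist','w11.png'); P=W.reshape(-1,3)
for nm,m in [('end',(abs(P[:,0]-630)<2)&(P[:,1]>264)&(P[:,1]<284)),('side+',(abs(P[:,1]-251)<1.5)&(P[:,0]>655)&(P[:,0]<676))]:
    q=P[m]; k=1 if nm=='end' else 0; q=q[np.argsort(q[:,k])]; print(nm,[(round(float(a[k]),1),round(float(a[2]))) for a in q[::max(1,len(q)//24)]])
im,d,W=look('top','t9.png')
for n in ['book','tape','jar']: rect('top',n,d,W,10,95)
W0=np.load('top0.npy')
for n,x,y in [('book',463,-507),('tape',401,520),('jar',747,-8)]:
    for w in (W0,W):
        m=(abs(w[:,:,0]-x)<130)&(abs(w[:,:,1]-y)<130)&(w[:,:,2]>18)&(w[:,:,2]<95); print(n,m.sum(),w[m].mean(0).round(1))
```

```text
end [(264.3, 55), (265.4, 55), (266.3, 55), (267.2, 55), (268.3, 56), (269.1, 55), (269.3, 56), (270.2, 56), (271.0, 56), (271.9, 56), (272.1, 52), (273.1, 52), (274.0, 52), (274.9, 52), (275.7, 51), (276.1, 53), (276.9, 53), (277.8, 52), (278.6, 52), (279.4, 51), (280.0, 43), (280.1, 44), (281.0, 43), (281.8, 30), (281.9, 31), (282.0, 31), (282.9, 30), (283.9, 31)]
side+ [(655.1, 104), (655.6, 57), (656.4, 104), (657.2, 104), (657.9, 55), (658.5, 105), (659.0, 57), (660.2, 104), (661.0, 57), (661.6, 104), (662.3, 56), (663.3, 104), (665.0, 104), (665.5, 51), (665.9, 103), (666.3, 52), (667.5, 51), (668.3, 52), (668.9, 51), (669.1, 104), (670.1, 103), (671.0, 104), (672.3, 104), (673.3, 105), (674.9, 104), (675.9, 44)]
book 0.8 [431. 248.] rect [ 460.3 -505.7] [200.4 151.9] 1.4 mean [ 458.5 -500.8   29.4]
tape 0.55 [117. 255.] rect [401.4 520.4] [ 93.1 101.6] 2.3 mean [401.1 520.   40.7]
jar 0.7 [288. 159.] rect [747.   -8.5] [46.1 46.4] 39.5 mean [743.7  -8.4  62.1]
book 2541 [ 458.  -501.7   29.8]
book 2541 [ 458.1 -501.8   29.7]
tape 437 [397.8 520.7  43.2]
tape 436 [397.8 521.1  43.6]
jar 249 [732.6  14.2  56.3]
jar 263 [726.9  21.1  55.6]
```

```bash
python3 -c "
from h import *
print(ctrl.close_job())"
```

```text
the job is handed in; nothing more can be done
None
```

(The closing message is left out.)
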